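# Set the heat ring of a soap warming plate

## Task

In the soap workshop, re-arm the warming plate and set its heat: push the lever of the control ring all the way clockwise (seen from above) to its off stop, then push it back round until its pointer stands over the long mark of the scale and leave it there. Push gently with the fingertips, never gripping it, and leave the cup on the plate and the jar, soap and beaker around it undisturbed.

Things in the scene. Friction and masses are not known exactly. Their poses are not given: they have to be found in the camera images.
- warmer: Round white warming plate, fixed, 244 mm across, 12 mm high. Origin: centre of its underside on the table, on the control ring's vertical axis. On it lies the scale collar (disc 238 mm across, top at 16 mm); above, the ribbed grey control ring, 142 mm across, 19 to 39 mm high; steel hot plate 126 mm across, top at 46 mm. Stop blocks, 36 mm high, 78 to 92 mm from the axis, stand past both ends.
- ring (a joint): Angle of the control ring, rad: 0 at the off stop (lever fully clockwise seen from above), growing counter-clockwise to 2.2 at the other stop. The lever points at angle (value - 1.1) from the warmer's x axis. It turns stiffly (about 2.5 N of push on the post) and stays where it is left; no detents, rigid stops.
- lever_post (a point): Centre of the top of the upright round dark steel post on the lever, 92 mm from the ring's axis, 88 mm above the table. The post is 12 mm in diameter (13 mm at its black cap, the top 8 mm) and rises from the flat lever arm, 10 mm wide, 28 to 36 mm above the table. Push on the side of this post.
- pointer (a point): Tip of the small dark steel pointer at the outer end of the lever, 104 mm from the ring's axis, 30 mm high, in line with the post.
- long_mark (a point): The long mark on the scale collar (16 mm high): a radial black bar 36 by 8 mm, 82 to 118 mm from the ring's axis; three short marks (9 by 3 mm, 0.2 rad apart) lie on each side. The point is mid-width, 104 mm from the axis, where the pointer must stand. The collar is turned differently each time (mark at ring angle 0.75 to 1.65), but fixed during the work. The lever may cover it at the start.
- cup: White ceramic cup, 66 mm across, 45 mm high, loose on the hot plate, its rim 91 mm above the table. Origin: centre of its underside. To be left alone.
- jar: Amber glass jar with black cap, 54 mm across, 85 mm high, loose on the table about 0.2 m from the ring's axis. Origin: centre of its underside. To be left alone.
- soap: Ring-shaped soap, 68 mm across, 28 mm high, lying loose on the table about 0.2 m from the ring's axis. Origin: centre of its underside. To be left alone.
- beaker: Open off-white paper cup, 64 mm across at the rim, 80 mm high, loose on the table about 0.2 m from the ring's axis. Origin: centre of its underside. To be left alone.
Not all that is in view belongs to the job. What is meant by the warmer is not blue or pink, and is the larger of those in its own colour.

How it is judged (in metres and radians):
On the way:
1. the lever has been pushed home against the off stop (ring angle below 0.07 rad) (value of joint ring below 0.07 rad), for 0.1 s.
At the end, for the whole second after the job is handed in: After touching the off stop, the pointer rests within 6 mm (sideways) of the middle of the long mark, the ring is still, and the cup, jar, soap and beaker are within 20 mm of where they were (horizontal distance between pointer and long_mark below 0.006 m and velocity of joint ring between -0.03 and 0.03 rad/s and distance of each of cup, jar, soap, beaker from where it was at the start of the episode below 0.02 m).
It fails at once if the cup on the plate is shifted more than 20 mm, lifted or tipped (distance of cup from where it was at the start of the episode above 0.02 m or angle between cup's own z axis and vertical above 0.3 rad).
It fails at once if the jar, soap or beaker is shifted more than 20 mm, lifted or tipped (distance of any of jar, soap, beaker from where it was at the start of the episode above 0.02 m or angle between any of jar, soap, beaker's own z axis and vertical above 0.3 rad).
It fails at once if the fingers press or squeeze harder than 35 N, as in gripping the lever (contact force between the fingers and anything else above 35 N).
It also fails if it takes over 58 s, if anything falls off the work surface, if the arm or the gripper's body presses on something with over 40 N, if the wrist force passes 120 N, or if a joint passes its speed limit or range.

## Robot

A 7-joint arm with a two-finger parallel gripper is mounted at the origin on the work surface. World frame = base frame: x ahead of the robot, y to its left, z up, the work surface at z = 0. Lengths are in m, angles in degrees, forces in N, time in s.
With the tool pointing down it reaches from about 0.425 to 0.875 m from the base axis. Payload 4.7 kg.
Tool frame: the origin (TCP) lies at the very end of the fingers, on their centre line; the grasp point (between the pads) lies 19 mm behind it; z points along the fingers, y is the line along which they close (so a half turn about z gives the same grasp; the last joint's range is limited). The gripper opens to 87 mm and grips with 3 to 60 N. Pads are 19 mm wide; open, the fingers measure 117 mm over their backs; the gripper's body (75 mm by 190 mm) begins 51 mm behind the grasp point.
Start: joints at [0.808, 18.392, -4.016, 83.108, 1.295, 78.541, -3.26], TCP at [0.65, -0, 0.223] pointing down, gripper open.
Joint ranges: [-163.93, 163.93], [-17.29, 119.83], [-79.2, 71.16], [3.27, 140.29], [-89.18, 269.18], [5.43, 117.66], [-154.24, 154.24]. Speed limits (degrees/s): [147.25, 147.25, 180, 180, 180, 180, 180].

## Interface

Orientations are given as [roll, pitch, yaw] about the fixed x, y, z axes, in that order (R = Rz(yaw) Ry(pitch) Rx(roll)).
In Python, from cell import telemetry, cams, env gives the robot as it stands.
- The arm moves only by the tool arm_command, never from a script. Its argument "series" is text: rows parted by semicolons, each of 5 numbers parted by spaces: the shift along the tool's x, y, z in mm, then the turn about the tool's z in rad, then the closure in counts, from 0 (fully open) to 255 (shut). A call has 1 to 20 rows; each row shifts and turns the commanded pose from where the row before left it, along the tool's axes as they then stand; what a row does not reach is not made up. A row lasts 1/12 s, in which the tool goes at most 41.7 mm and 7.16 degrees, less where a joint would pass 70% of its speed; a pose out of reach is approached as far as the arm can. A call is refused whole if a number of a shift passes 41.7 or a number of a turn 0.125, either way. A call with a gripper value outside its range is refused whole. The fingers move at their own pace and stop on an object; "squeeze" is the grip in N (left out, the last holds). Time passes only in rows, so rows that do not move let the fingers close. It gives the time, the measured TCP pose, the force, the opening and the grip force at its end, in the units of the state.
- telemetry.get_obs(): the state, without advancing time (a new reading comes with each control period).
- cams.read_camera(name): name is "scene" or "side" or "wrist"; returns the picture (420x560x3 uint8, blue, green, red); there is no depth.
- cams.calibration(name): a dict with "K" (3x3 intrinsics, pixels), "origin" and "rotation" of the camera in the world; the wrist camera has in their place "hand_eye" (4x4, takes a point from camera to tool coordinates, whose origin is the TCP and whose axes are the flange's). Camera axes: x right, y down, z forward; pixel columns grow to the right and rows downward; lengths in m; the calibration is good to about 2 mm. A picture is of the moment at which its call begins: read the wrist's pose just before it. calibration takes no time and is no camera call.
- env.sign_off(): hands the job in; it is judged then, once.
The state is a dict: "time_s": time; "qpos": joint angles; "joint_velocities": joint speeds; "effort": joint torques, N m; "tool_pos": TCP position; "tool_rot": TCP orientation; "force": force on the tool from outside, world axes, zero at the start; "wrist_torque": the same for the moment, N m; "grip_width": finger opening in m; "grasp_force": force on a finger pad.
Only numpy, scipy, OpenCV 4.12 (cv2) and the standard library are available. Lean on these libraries where they do the work, as an engineer would, in place of code of your own. Each camera call takes 0.05 s, during which the arm holds its last target. There are 200 camera calls.

## Working session

There is one attempt and no reset: what is moved stays moved. The work goes in short steps, Python scripts to look and compute and a tool call to move; the robot and the scene stay as the last step left them, time stands still between calls to the robot, and variables do not carry over. Pictures are saved under pics/ and viewed, at most 11 in all, crops included, and the job is handed in when it is done.

Besides the shell and the picture viewer there is one more tool, called by a JSON object that holds its "fn" and its "kwargs". arm_command: Moves the arm, as the interface text tells. Its arguments: {"type":"object","properties":{"series":{"type":"string"},"squeeze":{"type":"number"}},"required":["series"]}

```bash
mkdir -p pics; python3 - <<'E'
from cell import telemetry,cams
import cv2,numpy as np
o=telemetry.get_obs();print(o['time_s'],o['tool_pos'],o['tool_rot'],o['grip_width'])
for n in("scene","side","wrist"):
    cv2.imwrite(f"pics/{n}0.png",cams.read_camera(n)); c=cams.calibration(n); print(n,{k:np.round(v,4).tolist() for k,v in c.items() if k!='name'})
a=cv2.imread("pics/scene0.png");b=cv2.imread("pics/side0.png")
E
```

```text
0.0 [ 6.49449159e-01 -4.55772143e-05  2.21469196e-01] [-1.79890973e+02  8.62790196e-03  9.00068999e+01] 0.08723828566568953
scene {'K': [[454.0901, 0.0, 281.4777], [0.0, 454.0901, 199.1668], [0.0, 0.0, 1.0]], 'origin': [1.1184, 0.9674, 0.9697], 'rotation': [-127.6446, 0.2, 146.7251]}
side {'K': [[401.4755, 0.0, 280.426], [0.0, 401.4755, 211.42], [0.0, 0.0, 1.0]], 'origin': [0.0634, -0.7066, 0.7519], 'rotation': [-127.7351, 1.2152, -31.8989]}
wrist {'K': [[298.0877, 0.0, 280.7633], [0.0, 298.0877, 209.1118], [0.0, 0.0, 1.0]], 'hand_eye': [[-0.0001, -0.9594, -0.2819, 0.0783], [1.0, -0.0001, 0.0, -0.0008], [-0.0, -0.2819, 0.9594, -0.1618], [0.0, 0.0, 0.0, 1.0]]}
```

View pics/scene0.png

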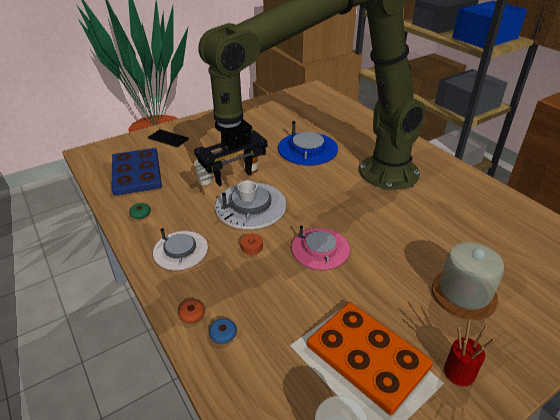

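View pics/side0.png

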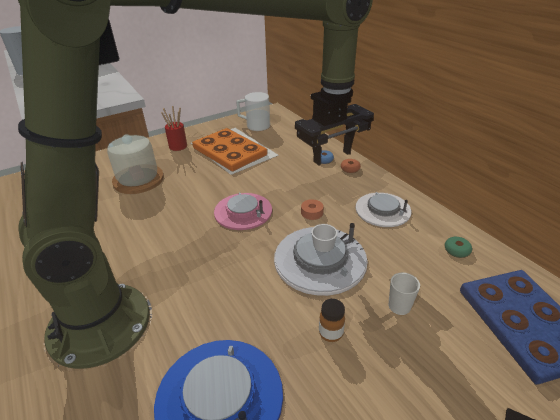

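Four plates are in view in the scene picture: blue (308,147), pink (320,247), small white (180,250) and large white with the cup (251,205). The large white one fits, since it isn't blue or pink and is the larger of the two whites. I'll confirm it in a crop.

```bash
python3 - <<'E'
import cv2,numpy as np
a=cv2.imread("pics/scene0.png")[150:250,200:300];b=cv2.imread("pics/side0.png")[205:305,265:375]
cv2.imwrite("pics/cropA.png",np.hstack([cv2.resize(a,(400,400),interpolation=2),cv2.resize(b[:, :100],(400,400),interpolation=2)]))
cv2.imwrite("pics/cropB.png",cv2.resize(b,(660,600),interpolation=2))
E
```

```text
(no output)
```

View pics/cropB.png

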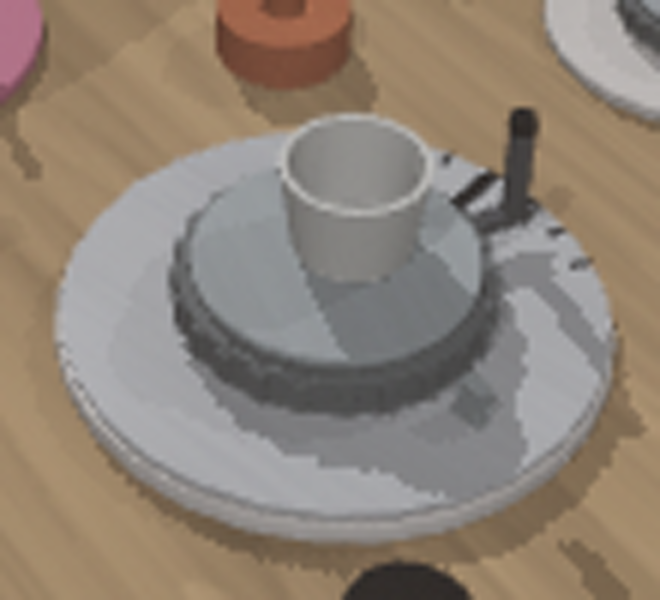

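View pics/wrist0.png

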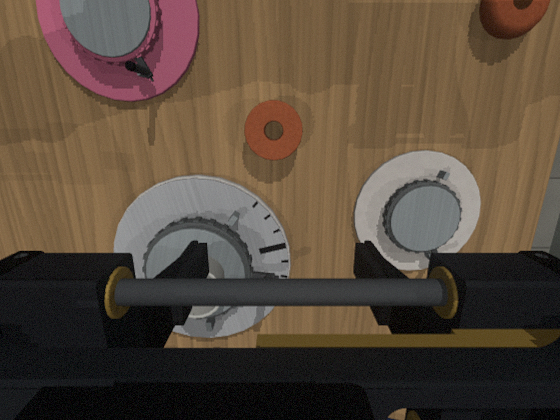

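The crop confirms it: a large white plate with the cup, the lever post cap at crop (523,118) and the long mark at (475,188). The wrist view shows the long mark at (273,248) and stop blocks at (235,218) and (212,322). Next I'll measure.

```bash
cat > h.py <<'E'
from cell import telemetry,cams
import numpy as np,cv2
from scipy.spatial.transform import Rotation as R
from scipy.optimize import least_squares
def pose(n,o=None):
    c=cams.calibration(n)
    if n=='wrist':
        o=o or telemetry.get_obs(); Rt=R.from_euler('xyz',o['tool_rot'],degrees=True).as_matrix(); H=np.array(c['hand_eye'])
        return np.array(c['K']),Rt@H[:3,:3],np.array(o['tool_pos'])+Rt@H[:3,3]
    r=np.array(c['rotation']); M=R.from_euler('xyz',r,degrees=True).as_matrix() if r.size==3 else r
    return np.array(c['K']),M,np.array(c['origin'])
def ray(n,px,z,o=None):
    K,M,t=pose(n,o); px=np.atleast_2d(px).astype(float)
    d=(M@np.linalg.inv(K)@np.c_[px,np.ones(len(px))].T).T
    return (t+d*((z-t[2])/d[:,2])[:,None])[:,:2]
def circ(P,r):
    s=least_squares(lambda c:np.hypot(*(P-c[:2]).T)-r,P.mean(0)); return s.x,s.fun
E
python3 - <<'E'
from h import *
f=lambda L:np.array([265,205])+np.array(L)/6-0.4
W=ray('wrist',[[115,240],[197,176],[290,250],[150,197]],.016); print(circ(W,.119))
S=ray('side',f([[55,320],[280,132],[615,330],[370,520],[110,200],[120,450]]),.016); print(circ(S,.119))
print('ringS',circ(ray('side',f([[178,270],[310,362],[483,270]]),.046),.063))
print('post S',ray('side',f([[523,110]]),.088),'mark S',ray('side',f([[456,201],[494,175]]),.016))
print('mark W',ray('wrist',[[260,250],[286,246]],.016),'blocks W',ray('wrist',[[235,218],[212,322]],.036),'lever?',ray('wrist',[[265,275]],.03))
print('jar',ray('side',[[332,306]],.085),'beaker',ray('side',[[404,280]],.08),'soap',ray('side',[[312,207]],.028),'cup',ray('side',f([[356,165]]),.091))
E
```

```text
(array([ 0.54440213, -0.10937156]), array([ 0.00250398,  0.00353427, -0.00035821, -0.00503712]))
(array([ 0.53690785, -0.10895002]), array([0.00024764, 0.00224042, 0.00355909, 0.00063793, 0.00119234,
       0.00282386]))
ringS (array([ 0.53603193, -0.10861608]), array([ 0.00210137, -0.00045065,  0.00202008]))
post S [[ 0.63335779 -0.11403825]] mark S [[ 0.62738035 -0.08365027]
 [ 0.65340394 -0.07905258]]
mark W [[ 0.62070654 -0.08685368]
 [ 0.65549818 -0.08103929]] blocks W [[ 0.5924281  -0.03526878]
 [ 0.55447465 -0.1848798 ]] lever? [[ 0.62769076 -0.11646104]]
jar [[ 0.42675159 -0.29851094]] beaker [[ 0.60774755 -0.32457766]] soap [[0.63468769 0.06217098]] cup [[ 0.54925212 -0.1064595 ]]
```

The target warmer's centre is about (0.538, -0.109), the lever is at about -3.5° and the long mark at about +14.5°. I'll close the fingers and move above the counter-clockwise side of the post.

{"fn": "arm_command", "kwargs": {"series": "-10 -2 0 0 255;-15 -3 0 0 255;-15 -3 0 0 255;-15 -3 0 0 255;-15 -3 0 0 255;-10 -3 0 0 255;-5 0 10 0 255;0 0 20 0 255;0 0 20 0 255;0 0 20 0 255;0 0 20 0 255;0 0 10 0 255;0 0 0 0 255;0 0 0 0 255", "squeeze": 5}}

```text
time_s: 1.32
tool_pos: [0.6328, -0.085, 0.1222]
tool_rot: [-180.0, -0.0, 90.0]
force: [0.6, -0.3, 0.5]
grip_width: 0.0039
grasp_force: 0.0
```

```bash
python3 - <<'E'
from h import *
print(telemetry.get_obs()['tool_pos'])
a=cams.read_camera('wrist');b=cams.read_camera('side')
cv2.imwrite("pics/w1f.png",a);cv2.imwrite("pics/s1f.png",b)
cv2.imwrite("pics/m1.png",np.vstack([cv2.resize(a,(400,300)),cv2.resize(b[195:300,265:405],(400,300),interpolation=2)]))
E
```

```text
[ 0.63282657 -0.08497992  0.12223432]
```

View pics/m1.png

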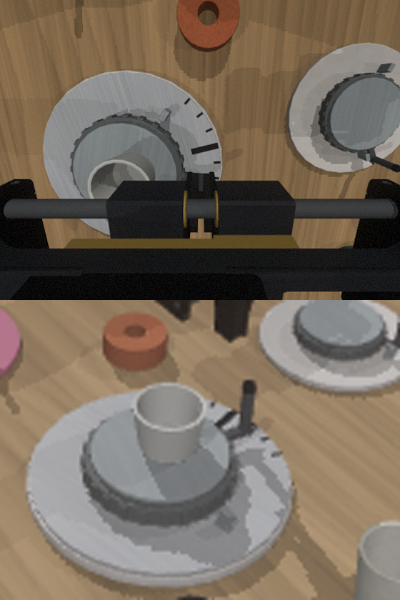

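{"fn": "arm_command", "kwargs": {"series": "0 0 20 0 255;0 0 20 0 255;0 0 20 0 255;0 0 0 0 255;-3 0 0 0 255;-3 0 0 0 255;-3 0 0 0 255;-3 0 0 0 255;-3 0 0 0 255;-3 0 0 0 255;0 0 0 0 255"}}

```text
time_s: 2.33
tool_pos: [0.6334, -0.1036, 0.0632]
tool_rot: [179.9, -0.0, 90.0]
force: [-0.5, -0.4, 0.3]
grip_width: 0.0003
grasp_force: 0.0
```

```bash
python3 - <<'E'
from h import *
o=telemetry.get_obs();print(o['tool_pos'],o['force'])
b=cams.read_camera('side')
cv2.imwrite("pics/s2.png",cv2.resize(b[195:300,265:405],(560,420),interpolation=2))
E
```

```text
[ 0.63340948 -0.10360595  0.0632145 ] [-0.49750075 -0.36759868  0.33250492]
```

View pics/s2.png

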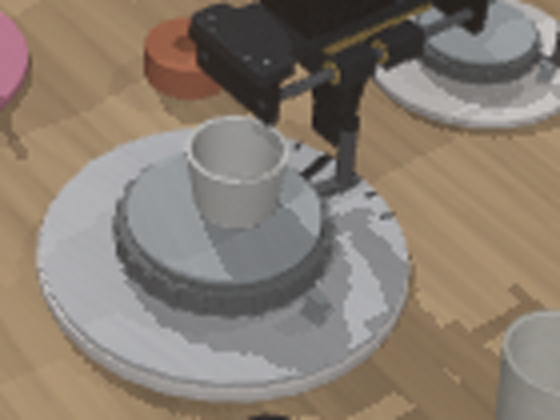

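The fingertips sit just behind the post on its counter-clockwise side. The cup and soap are clear, so I'll push along the arc.

{"fn": "arm_command", "kwargs": {"series": "-4.6 0.7 0 0.05 255;-4.6 0.7 0 0.05 255;-4.6 0.7 0 0.05 255;-4.6 0.7 0 0.05 255;-4.6 0.7 0 0.05 255;-4.6 0.7 0 0.05 255;-4.6 0.7 0 0.05 255;-4.6 0.7 0 0.05 255;0 0 0 0 255"}}

```text
time_s: 3.13
tool_pos: [0.6303, -0.1386, 0.0619]
tool_rot: [-179.7, -0.0, 67.0]
force: [-2.9, 3.3, 1.5]
grip_width: 0.0004
grasp_force: 1.7
```

{"fn": "arm_command", "kwargs": {"series": "-4.6 0.4 0 0.055 255;-4.6 0.4 0 0.055 255;-4.6 0.4 0 0.055 255;-4.6 0.4 0 0.055 255;-4.6 0.4 0 0.055 255;-4.6 0.4 0 0.055 255;-4.6 0.4 0 0.055 255;-4.6 0.4 0 0.055 255;-4.6 0.4 0 0.055 255;-4.6 0.4 0 0.055 255;0 0 0 0 255"}}

```text
time_s: 4.05
tool_pos: [0.6072, -0.1774, 0.0621]
tool_rot: [-179.9, -0.0, 35.5]
force: [-1.2, 3.0, -0.7]
grip_width: 0.0002
grasp_force: 1.0
```

```bash
cat >> h.py <<'E'
def where(c=(.538,-.109),side=1):
    o=telemetry.get_obs(); a=np.radians(o['tool_rot'][2]-90); er=np.array([np.cos(a),np.sin(a)]); et=np.array([-er[1],er[0]])
    d=np.array(o['tool_pos'][:2])-c; p=d-side*.016*et
    print('t',o['time_s'],'tool ang',np.degrees(a),'r,t',d@er,d@et,'lever est',np.degrees(np.arctan2(p[1],p[0])),'F t',np.array(o['force'])[:2]@et,'Fr',np.array(o['force'])[:2]@er)
E
python3 -c "from h import *;where()"
```

```text
t 4.05 tool ang -54.48949828062688 r,t 0.09585672595877409 0.016646944605107517 lever est -54.10281041609098 F t 0.7500070060075887 Fr -3.0987533489971555
```

{"fn": "arm_command", "kwargs": {"series": "-3.7 0.4 0 0.04 255;-3.7 0.4 0 0.04 255;-3.7 0.4 0 0.04 255;-3.7 0.4 0 0.04 255;-3 0.2 0 0.03 255;-2 0.2 0 0.02 255;-2 0.2 0 0.02 255;0 0 0 0 255"}}

```text
time_s: 4.72
tool_pos: [0.5897, -0.1909, 0.0624]
tool_rot: [-180.0, 0.0, 22.4]
force: [1.4, 3.3, -0.9]
grip_width: 0.0002
grasp_force: 1.3
```

```bash
python3 -c "from h import *;where();cv2.imwrite('pics/x.png',cams.read_camera('scene'))"
```

```text
t 4.7167 tool ang -67.62601603790068 r,t 0.09543252154042554 0.01665147868232564 lever est -67.2348873271391 F t 2.5259158142637244 Fr -2.486019975104753
```

Tangential force is 2.5 N, which is just friction, so I'll keep going in small steps.

{"fn": "arm_command", "kwargs": {"series": "-1.8 0.2 0 0.02 255;-1.8 0.2 0 0.02 255;-1.8 0.2 0 0.02 255;-1.8 0.2 0 0.02 255;0 0 0 0 255"}}

```text
time_s: 5.18
tool_pos: [0.5832, -0.1947, 0.0625]
tool_rot: [-180.0, 0.0, 17.7]
force: [1.0, 3.6, -2.4]
grip_width: 0.0006
grasp_force: 1.5
```

```bash
python3 -c "from h import *;where()"
```

```text
t 5.1833 tool ang -72.28919439876923 r,t 0.09539274617593094 0.016938165593299814 lever est -71.72572182676109 F t 2.0160579398586074 Fr -3.1625733601256583
```

{"fn": "arm_command", "kwargs": {"series": "-1.8 0.2 0 0.02 255;-1.8 0.2 0 0.02 255;-1.5 0.1 0 0.015 255;0 0 0 0 255"}}

```text
time_s: 5.52
tool_pos: [0.5785, -0.1969, 0.0626]
tool_rot: [180.0, 0.0, 14.6]
force: [0.8, 2.7, -1.0]
grip_width: 0.0003
grasp_force: 1.5
```

```bash
python3 -c "from h import *;where()"
```

```text
t 5.5167 tool ang -75.42292148146902 r,t 0.09524018405239001 0.017128327234439012 lever est -74.74416004527994 F t 1.4862347994726535 Fr -2.368990604425221
```

{"fn": "arm_command", "kwargs": {"series": "-1.8 0.2 0 0.02 255;-1.8 0.2 0 0.02 255;-1.8 0.2 0 0.02 255;0 0 0 0 255"}}

```text
time_s: 5.85
tool_pos: [0.5766, -0.198, 0.063]
tool_rot: [179.9, -0.3, 11.1]
force: [8.0, 3.4, -6.7]
grip_width: 0.0007
grasp_force: 4.7
```

```bash
python3 -c "
from h import *;where();cv2.imwrite('pics/s3.png',cv2.resize(cams.read_camera('side')[195:300,265:405],(560,420),interpolation=2))"
```

```text
t 5.85 tool ang -78.85326932237177 r,t 0.09478055221034486 0.020665376767327874 lever est -76.03527744139815 F t 8.465732999918737 Fr -1.7788522608962427
```

View pics/s3.png

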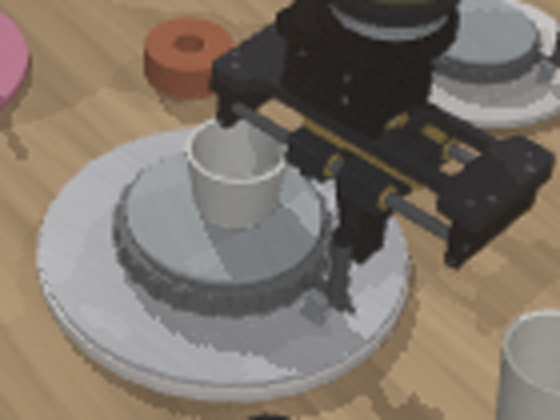

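The lever now stands at the stop block: the tangential force jumped to 8.5 N and the tool stalled. I'll press slightly more to confirm.

{"fn": "arm_command", "kwargs": {"series": "-1.5 0 0 0 255;-1 0 0 0 255;0 0 0 0 255;0 0 0 0 255"}}

```text
time_s: 6.23
tool_pos: [0.5765, -0.1979, 0.0632]
tool_rot: [179.8, -0.6, 11.3]
force: [13.1, 2.7, -10.7]
grip_width: 0.0006
grasp_force: 7.1
```

```bash
python3 -c "
from h import *;where()"
```

```text
t 6.2333 tool ang -78.74498556993122 r,t 0.09472418344879235 0.020382039036157804 lever est -76.09631172911845 F t 13.359444533260536 Fr -0.06602538591614598
```

Firmly at the stop. I'll back off, lift, and take a clean look at the uncovered scale.

{"fn": "arm_command", "kwargs": {"series": "5 0 0 0 255;8 0 0 0 255;8 0 0 0 255;0 0 -15 0 255;0 0 -30 0 255;0 0 -30 0 255;0 0 -30 0 255;0 0 0 0 255;0 0 0 0 255;0 0 0 0 255"}}

```text
time_s: 7.07
tool_pos: [0.5917, -0.1955, 0.1674]
tool_rot: [180.0, 0.0, 11.2]
force: [-0.1, -0.2, -0.3]
grip_width: 0.0005
grasp_force: 0.0
```

```bash
python3 - <<'E'
from h import *
import json
o=telemetry.get_obs();print(o['tool_pos'],o['tool_rot'],o['force']);json.dump({k:np.array(o[k]).tolist() for k in('tool_pos','tool_rot')},open('o3.json','w'))
a=cams.read_camera('wrist');b=cams.read_camera('side');cv2.imwrite('pics/w3.png',a);cv2.imwrite('pics/s3f.png',b)
cv2.imwrite('pics/m3.png',np.hstack([cv2.resize(a,(400,300)),cv2.resize(b[195:300,265:405],(400,300),interpolation=2)]))
E
```

```text
[ 0.59165481 -0.19553126  0.16738555] [1.79969761e+02 3.92989379e-02 1.11631202e+01] [-0.11190346 -0.24454977 -0.28902804]
```

View pics/w3.png

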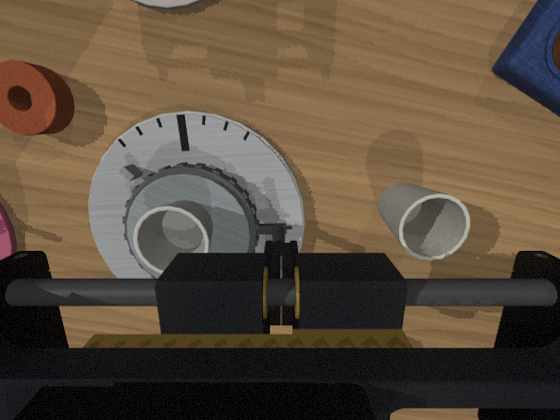

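The scale is clear: the long mark runs (181,116)–(186,150) with three short marks on each side. The lever arm is at (272,228) and nothing is disturbed. I'll fit the centre and the mark angle.

```bash
python3 - <<'E'
from h import *
import json
o=json.load(open('o3.json'));g=cv2.imread('pics/w3.png').max(2)
m=np.zeros_like(g);m[108:156,112:256]=(g[108:156,112:256]<70)
n,l,s,c=cv2.connectedComponentsWithStats(m)
P=[(c[i],s[i,4]) for i in range(1,n) if s[i,4]>5]
for p,a in P: print(np.round(p,1),a)
want=[[122,143],[139,131],[159,123],[183.5,133],[204,120],[226,126],[247,135]]
C=np.array([min(P,key=lambda q:np.hypot(*(q[0]-w)))[0] for w in want]);print(C.round(1).tolist())
W=ray('wrist',C,.016,o); k=np.array([3,2,1,0,-1,-2,-3])*.2
rim=ray('wrist',[[90,207],[189,112],[302,205],[115,148],[265,138]],.016,o)
def f(v):
    r=np.full(7,v[3]);r[3]=.1
    a=v[2]+k; e=np.c_[v[0]+r*np.cos(a),v[1]+r*np.sin(a)]-W
    return np.r_[e.ravel(),.5*(np.hypot(*(rim-v[:2]).T)-.119)]
q=least_squares(f,[.538,-.109,.25,.11]);print(q.x,np.degrees(q.x[2]),(q.fun*1e3).round(1))
print('lever',[np.degrees(np.arctan2(*(ray('wrist',[[x,y]],.036,o)[0]-q.x[:2])[::-1])) for x,y in[(263,229),(272,228)]])
E
```

```text
[182.7 132.3] 263
[203.4 120.1] 19
[158.9 122.2] 24
[225.5 125.4] 19
[138.7 130.3] 23
[245.9 135.5] 19
[121.6 142.3] 22
[[121.6, 142.3], [138.7, 130.3], [158.9, 122.2], [182.7, 132.3], [203.4, 120.1], [225.5, 125.4], [245.9, 135.5]]
[ 0.54017421 -0.10964104  0.2590627   0.11354809] 14.843199094817576 [-0.6 -0.5 -0.4 -0.4 -0.2 -0.2 -0.2 -0.2  0.5  0.   0.4 -0.   0.8 -0.1
 -0.8  0.4 -0.2 -2.   1.4]
lever [np.float64(-76.75096119363458), np.float64(-76.22565871178986)]
```

The centre is (0.540, -0.110), the mark at 14.85° and the lever at -76.3°. I'll cross over the post and come down on its clockwise side.

{"fn": "arm_command", "kwargs": {"series": "-10 0 0 -0.02 255;-15 0 0 -0.02 255;-15 0 0 0 255;-15 0 0 0 255;0 0 15 0 255;0 0 20 0 255;0 0 20 0 255;0 0 20 0 255;0 0 20 0 255;0 0 9 0 255;0 0 0 0 255;3 0 0 0 255;3 0 0 0 255;3 0 0 0 255;0 0 0 0 255"}}

```text
time_s: 8.42
tool_pos: [0.5478, -0.2053, 0.0646]
tool_rot: [179.9, -0.0, 13.5]
force: [-1.2, -0.8, 0.2]
grip_width: 0.0002
grasp_force: 0.6
```

```bash
sed -i 's/c=(.538,-.109)/c=(.540,-.1096)/' h.py; python3 -c "
from h import *;where(side=-1)"
```

```text
t 8.4167 tool ang -76.46824715600823 r,t 0.09486533630973146 -0.014786376149033382 lever est -75.7352952247002 F t -1.3209088120569703 Fr 0.5078594831087289
```

Contact made. Pushing counter-clockwise along the arc.

{"fn": "arm_command", "kwargs": {"series": "2 0.3 0 -0.02 255;4.6 0.6 0 -0.05 255;4.6 0.6 0 -0.05 255;4.6 0.6 0 -0.05 255;4.6 0.6 0 -0.05 255;4.6 0.6 0 -0.05 255;4.6 0.6 0 -0.05 255;4.6 0.6 0 -0.05 255;4.6 0.6 0 -0.05 255;4.6 0.6 0 -0.05 255;4.6 0.6 0 -0.05 255;4.6 0.6 0 -0.05 255;4.6 0.6 0 -0.05 255;0 0 0 0 255"}}

```text
time_s: 9.58
tool_pos: [0.6005, -0.1835, 0.0641]
tool_rot: [179.9, -0.0, 49.2]
force: [-1.4, -0.6, 0.5]
grip_width: 0.0004
grasp_force: 0.5
```

```bash
python3 -c "
from h import *;where(side=-1)"
```

```text
t 9.5833 tool ang -40.82353921841054 r,t 0.09410113502747024 -0.016319613502372623 lever est -41.018142974655866 F t -1.370203882992113 Fr -0.6428205043715459
```

{"fn": "arm_command", "kwargs": {"series": "4.6 0.6 0 -0.05 255;4.6 0.6 0 -0.05 255;4.6 0.6 0 -0.05 255;4.6 0.6 0 -0.05 255;4.6 0.6 0 -0.05 255;4.6 0.6 0 -0.05 255;4.6 0.6 0 -0.05 255;4.6 0.6 0 -0.05 255;4.6 0.6 0 -0.05 255;4.6 0.6 0 -0.05 255;4.6 0.6 0 -0.05 255;4.6 0.6 0 -0.05 255;4.6 0.6 0 -0.05 255;4.6 0.6 0 -0.05 255;4.6 0.6 0 -0.05 255;4.6 0.6 0 -0.05 255;0 0 0 0 255;0 0 0 0 255"}}

```text
time_s: 11.08
tool_pos: [0.633, -0.1187, 0.0642]
tool_rot: [179.9, -0.0, 94.8]
force: [1.1, -0.5, -0.3]
grip_width: 0.0006
grasp_force: 0.4
```

```bash
python3 -c "
from h import *;where(side=-1)"
```

```text
t 11.0833 tool ang 4.774839472066546 r,t 0.09190277940353551 -0.016827852879929113 lever est 4.258737635798271 F t -0.5619084529943186 Fr 1.105333898891819
```

{"fn": "arm_command", "kwargs": {"series": "2.8 0.4 0 -0.03 255;2.8 0.4 0 -0.03 255;2.8 0.4 0 -0.03 255;1.9 0.2 0 -0.02 255;1 0.1 0 -0.01 255;0 0 0 0 255;0 0 0 0 255"}}

```text
time_s: 11.67
tool_pos: [0.6324, -0.1069, 0.0637]
tool_rot: [180.0, -0.0, 101.8]
force: [2.9, -1.5, 1.1]
grip_width: 0.0003
grasp_force: 1.2
```

```bash
python3 - <<'E'
from h import *
import json
where(side=-1)
o=telemetry.get_obs();json.dump({k:np.array(o[k]).tolist() for k in('tool_pos','tool_rot')},open('o4.json','w'))
a=cams.read_camera('wrist');b=cams.read_camera('side');cv2.imwrite('pics/w4.png',a);cv2.imwrite('pics/s4.png',b)
c=cams.read_camera('scene');cv2.imwrite('pics/c4.png',c)
K,M,t=pose('wrist',o);X=np.array([.54+.104*np.cos(.259),-.1096+.104*np.sin(.259),.016]);p=K@M.T@(X-t);p=p[:2]/p[2];print(p)
K,M,t=pose('scene');q=K@M.T@(X-t);q=q[:2]/q[2];print(q);q=q.astype(int)
K,M,t=pose('side');r=K@M.T@(X-t);r=r[:2]/r[2];print(r);r=r.astype(int)
f=lambda im,q,h:cv2.resize(im[q[1]-h:q[1]+h,q[0]-h:q[0]+h],(400,400),interpolation=2)
w=cv2.resize(a,(400,300)); w=np.vstack([w,np.zeros((100,400,3),np.uint8)])
cv2.imwrite('pics/m4.png',np.hstack([w,f(b,r,30)]))
E
```

```text
t 11.6667 tool ang 11.75674224291366 r,t 0.09103125882530749 -0.0161834635957522 lever est 11.64126899081935 F t -2.0642214908775838 Fr 2.4849994978985546
[299.16827089 202.69592404]
[228.47719419 217.2555158 ]
[344.19700256 236.22427714]
```

View pics/m4.png

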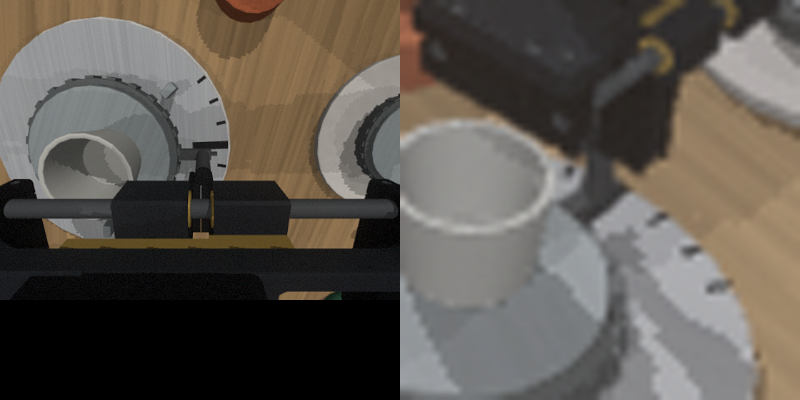

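The wrist view shows the long mark at about (297,203) with the lever arm still slightly short of it, near (275,216). I'll take a closer crop.

```bash
python3 - <<'E'
import cv2
a=cv2.imread('pics/w4.png')[180:250,240:340];cv2.imwrite('pics/w4c.png',cv2.resize(a,(800,560),interpolation=2))
E
```

```text
(no output)
```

View pics/w4c.png

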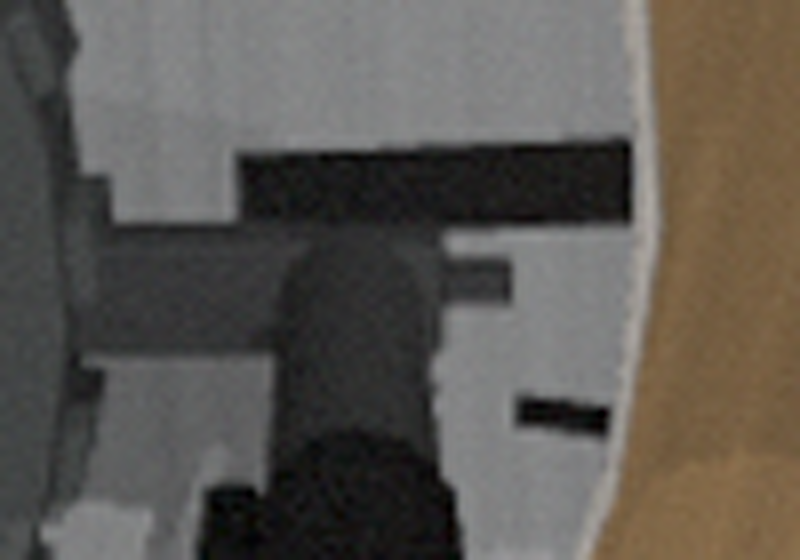

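```bash
python3 - <<'E'
from h import *
import json
o=json.load(open('o4.json'));f=lambda p:np.array([240,180])+np.array(p)/8-.44
c=np.array([.5402,-.1096])
for n,p,z in(('tip',(513,281),.030),('tip base',(445,281),.030),('arm end',(440,290),.036),('arm in',(90,290),.036),('m1',(240,189),.016),('m2',(631,180),.016)):
    x=ray('wrist',[f(p)],z,o)[0];print(n,x,np.hypot(*(x-c)),np.degrees(np.arctan2(*(x-c)[::-1])))
E
```

```text
tip [ 0.64379817 -0.08714102] 0.10600465469216708 12.231838557070576
tip base [ 0.63807663 -0.08832996] 0.10016111154576939 12.260586690038773
arm end [ 0.63715327 -0.08740242] 0.09946189918012932 12.895683459983713
arm in [ 0.60858002 -0.0933399 ] 0.07028668563565643 13.375957780046795
m1 [ 0.61949798 -0.0877124 ] 0.08226321233455121 15.430415755620988
m2 [ 0.65415194 -0.07964383] 0.11782367211114408 14.728898440312488
```

The gap is about 2.7°, or 5 mm, so a 4.2 mm push remains at the post.

{"fn": "arm_command", "kwargs": {"series": "1.5 0.2 0 -0.015 255;1.5 0.2 0 -0.015 255;1.2 0.1 0 -0.015 255;0 0 0 0 255;0 0 0 0 255;0 0 0 0 255"}}

```text
time_s: 12.32
tool_pos: [0.632, -0.1029, 0.0636]
tool_rot: [180.0, -0.0, 104.3]
force: [3.8, -0.8, 0.9]
grip_width: 0.0006
grasp_force: 1.6
```

{"fn": "arm_command", "kwargs": {"series": "-3 0 0 0 255;-6 0 0 0 255;-8 0 0 0 255;-8 0 0 0 255;0 0 -15 0 255;0 0 -25 0 255;0 0 -25 0 255;-25 0 -10 0 255;-25 0 0 0 255;0 0 0 0 255;0 0 0 0 255;0 0 0 0 255"}}

```text
time_s: 13.32
tool_pos: [0.6498, -0.1762, 0.1378]
tool_rot: [-179.9, -0.1, 104.3]
force: [0.9, 0.7, 0.2]
grip_width: 0.0006
grasp_force: 0.0
```

```bash
python3 - <<'E'
from h import *
import json
o=telemetry.get_obs();print(o['time_s'],o['tool_pos'],o['tool_rot'],o['force']);json.dump({k:np.array(o[k]).tolist() for k in('tool_pos','tool_rot')},open('o5.json','w'))
a=cams.read_camera('wrist');cv2.imwrite('pics/w5.png',a);cv2.imwrite('pics/s5.png',cams.read_camera('side'))
K,M,t=pose('wrist',o);X=np.array([.54+.1*np.cos(.259),-.1096+.1*np.sin(.259),.025]);p=K@M.T@(X-t);p=(p[:2]/p[2]).astype(int);q=np.clip(p-[50,35],0,[460,350]);print(p,q)
cv2.imwrite('pics/w5c.png',cv2.resize(a[q[1]:q[1]+70,q[0]:q[0]+100],(800,560),interpolation=2))
E
```

```text
13.3167 [ 0.64976693 -0.17619545  0.13777084] [-1.79921630e+02 -7.31675305e-02  1.04267146e+02] [0.9350728  0.71510902 0.16729482]
[293 104] [243  69]
```

View pics/w5c.png

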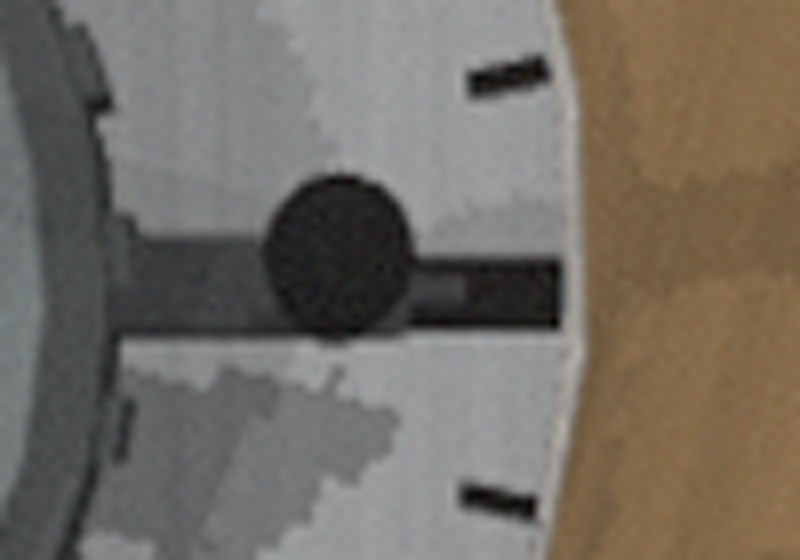

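In the wrist crop the pointer tip (465,290) lies on the mark's midline (465,294), within about 1 mm after allowing for parallax. The arm is clear of the lever, and the forces stayed low throughout. Handing in.

```bash
python3 -c "
from cell import env;print(env.sign_off())"
```

```text
the job is handed in; nothing more can be done
None
```

The job is handed in: I pushed the lever home against the off stop, then back until its pointer stood within about 1 mm of the long mark's middle, and saw no contact with the cup, jar, soap or beaker; no verdict came back.

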